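Check a telescoping pointer on its gauge stand

TASK

Lay the loose telescoping pointer into the V cradles of the gauge stand, with its black collar in the gap between the two front cradles and its pull knob over the scale, and let go of it. Then pull the knob straight out against the inner spring until the blue end plate is in line with the red index, and finish while holding it there; do not put it down or let it spring back. Leave the mug, stapler, glue stick and sticky notes where they are.

Things in the scene. Friction and masses are not known exactly. Their poses are not given: they have to be found in the camera images.
- pointer: Loose telescoping pointer, 0.18 kg, lying on the desk, axis 18 mm up. Origin on the axis in the middle of the black collar (36x36 mm square, 10 mm thick); +x along the axis towards the pull knob. Aluminium sleeve of 20 mm diameter from x = -110 to +22 mm; black square end piece 36x36 mm, 6 mm thick, at x = -113. The rod comes out of the sleeve at x = +22.
- sleeve_grip (a point): Point on the pointer's axis at x = -55 mm, the bare middle of the sleeve between collar and end piece: grasp here across the 20 mm diameter. When the pointer lies in the stand there is 30 mm or so of room to the plates on both sides along the sleeve, and the 12 mm base below.
- rod (a joint): Pull-out of the rod, in m along the pointer's +x: 0 fully in, at most 0.12. The inner spring pulls it back in with 3 N at 0 plus 50 N/m (about 6.5 N at 0.07) and it springs back when let go.
- knob (a point): Middle of the ribbed black grip barrel of the rod (22 mm diameter, 30 mm long), on the axis; at x = +55 mm of the pointer when fully in; moves with the rod. The wider blue end plate just outward of it keeps fingers that hold the barrel's sides from slipping off outwards.
- end_plate (a point): Centre of the blue square end plate of the rod (36x36 mm, 8 mm thick), on the axis; at x = +74 mm of the pointer when fully in, 19 mm outward of the knob point. This plate is brought in line with the index.
- stand: Fixed grey gauge stand, base 310x90x12 mm (x = -120 to +190 mm). Origin on its underside, desk level; +x is the pull direction, along the white scale. Three upright aluminium plates, 8 mm thick, at x = +9, -25, -96 mm, each with a 90 degree V notch open upwards, 50 mm wide at the top, plate tops 71 mm up. A sleeve lying in the Vs has its axis at y = 0, 60 mm above the desk.
- collar_seat (a point): Where the middle of the collar is best laid: on the seated axis, at x = -8 mm, y = 0, z = 60 mm of the stand. The collar has free room there from x = -21 to +5 mm between the two front plates; when the rod is pulled it slides forward and bears on the front plate, its middle then at x = 0 of the stand.
- index: Fixed red index bar across the scale of the stand, 6 mm thick along the stand's x, 96 mm long across it, an upright at each end; origin mid-thickness on its underside, 12 mm above the desk; top 30 mm above the desk. It lies 124 to 164 mm along +x from the stand's origin, differently each time, parallel to the stand.
- mug: Bystander: white striped mug, 86x120x90 mm, standing; origin under its middle. Loose.
- stapler: Bystander: blue and black stapler, 32x125x44 mm; origin under its middle. Loose.
- glue_stick: Bystander: yellow and blue glue stick, 25 mm diameter, 83 mm tall, standing; origin under its middle. Loose.
- note_block: Bystander: block of yellow sticky notes, 75x75x22 mm; origin under its middle. Loose.
Mind the look-alikes: they are no part of the job. There is more than one size of the pointer; the one meant has the size given above.

How it is judged:
By the outcome, as a careful person would: the job done as asked, in the order asked, and still so for the second after the job is handed in, while the arm keeps its last pose, push and grip.
It also fails if it takes over 58 s, if anything falls off the work surface, if the arm or the gripper's body presses on something with over 40 N, if the wrist force passes 120 N, or if a joint passes its speed limit or range.

ROBOT

A 6-joint arm with a two-finger parallel gripper is mounted at the origin on a cart in front of the work surface, level with it; the furniture and walls round the work are solid. World frame = base frame: x ahead of the robot, y to its left, z up, the work surface at z = 0. Lengths are in m, angles in rad, forces in N, time in s.
With the tool pointing down it reaches from about 0.35 to 0.775 m from the base axis. Payload 7.3 kg.
Tool frame: the origin (TCP) lies midway between the tips of the shut fingers; the grasp point (between the pads) lies grasp_offset behind it (grasp_offset is the distance from the TCP to the grasp point, in m); z points along the fingers, y is the line along which they close (so a half turn about z gives the same grasp; the last joint's range is limited). The gripper opens to 92 mm and grips with 3 to 60 N. Pads are 19 mm wide; open, the fingers measure 130 mm over their backs; the gripper's body (75 mm by 190 mm) begins 47 mm behind the grasp point.
Start: joints at [-1.358, 0.342, 1.524, -0, 1.275, -0.146], TCP at [0.184, -0.492, 0.227] pointing down, gripper open.
Joint ranges: [-2.53, 2.53], [-0.77, 2.02], [0.04, 2.7], [-1, 4.14], [0.28, 2.66], [-3.11, 3.11]. Speed limits (rad/s): [2.57, 2.57, 3.14, 3.14, 3.14, 3.14].

INTERFACE

Orientations are given as [roll, pitch, yaw] about the fixed x, y, z axes, in that order (R = Rz(yaw) Ry(pitch) Rx(roll)).
In Python, from cell import * gives the robot as it stands.
- The arm moves only by the tool step_arm, never from a script. Its argument "plan" is a list of rows, each a list of 5 numbers: the closure, from -1 (fully open) to 1 (shut), then the shift along the tool's x, y, z in m, then the turn about the tool's z in rad. In form: [[hand, x, y, z, twist], ...]. A call has 1 to 20 rows; each row is the pose to reach, as a shift and turn from the pose commanded when the call began, along the tool's axes at that moment; what a row does not reach only later rows make up. A row lasts 1/8 s, in which the tool goes at most 62.5 mm and 10.7 degrees, less where a joint would pass 70% of its speed; a pose out of reach is approached as far as the arm can. A call with a gripper value outside its range is refused whole. The fingers move at their own pace and stop on an object; "grip_force" is the grip in N (left out, the last holds). Time passes only in rows, so rows that repeat a pose let the fingers close. It gives the time, the measured TCP pose, the force, the opening and the grip force at its end, in the units of the state.
- observe(): the state, without advancing time (a new reading comes with each control period).
- read_camera(name): name is "scene" or "side" or "wrist"; returns a dict with "img" (400x640x3 uint8, red, green, blue), "range_z" (400x640 float32, m along the optical axis (not along the pixel's ray), 0 where there is no reading), "fx", "fy", "cx", "cy" (pixels), "R" (3x3) and "t" (3): a world point X has camera coordinates R X + t; the wrist camera has in their place "T_tool_cam" (4x4, takes a point from camera to tool coordinates, whose origin is the TCP and whose axes are the flange's). Camera axes: x right, y down, z forward; pixel columns grow to the right and rows downward; lengths in m; the calibration is good to about 2 mm. A picture is of the moment at which its call begins: read the wrist's pose just before it.
- hand_in(): hands the job in; it is judged then, once.
The state is a dict: "time": time; "qpos": joint angles; "qvel": joint speeds; "joint_efforts": joint torques, N m; "tool_pos": TCP position; "tool_rot": TCP orientation; "contact_force": force on the tool from outside, world axes, zero at the start; "torque": the same for the moment, N m; "opening": finger opening in m; "grip_force": force on a finger pad.
Only numpy, scipy, OpenCV 4.12 (cv2) and the standard library are available. Lean on these libraries where they do the work, as an engineer would, in place of code of your own. Each camera call takes 0.05 s, during which the arm holds its last target. There are 200 camera calls.

## Working session

There is one attempt and no reset: what is moved stays moved. The work goes in short steps, Python scripts to look and compute and a tool call to move; the robot and the scene stay as the last step left them, time stands still between calls to the robot, and variables do not carry over. Pictures are saved under pics/ and viewed, at most 10 in all, crops included, and the job is handed in when it is done.

Besides the shell and the picture viewer there is one more tool, called after "Request:" in YAML: its name, and indented under it one key for each argument. step_arm: Moves the arm, as the interface text tells. Its arguments: {"type":"object","properties":{"plan":{"type":"array","items":{"type":"array","items":{"type":"number"}}},"grip_force":{"type":"number"}},"required":["plan"]}

```bash
mkdir -p pics; ls; python3 - <<'E'
from cell import *
import cv2,numpy as np
print(observe())
for n in ("scene","side"):
    d=read_camera(n); cv2.imwrite(f"pics/{n}0.png",d["img"][:,:,::-1]); np.savez(f"{n}0.npz",**d)
    print(n,d["fx"],d["cx"],d["cy"],d["R"],-d["R"].T@d["t"])
E
```

```text
pics
{'time': 0.0, 'qpos': array([-1.35799869e+00,  3.42717539e-01,  1.52502114e+00, -1.45041662e-05,
        1.27539146e+00, -1.46000984e-01]), 'qvel': array([-1.24393877e-03,  2.94258882e-04,  5.97152096e-04, -5.05003679e-04,
        9.75440329e-04, -2.26366861e-05]), 'joint_efforts': array([ 1.06195031e-05, -4.31236482e+01, -2.44225019e+01,  7.16396095e-02,
        5.57000900e-02, -1.38256519e-04]), 'tool_pos': array([ 0.18428265, -0.49115861,  0.22604621]), 'tool_rot': array([-3.14006950e+00, -2.09956845e-04,  3.58802692e-01]), 'contact_force': array([-0.90797008,  1.07362213,  0.41052965]), 'torque': array([ 0.0416211 ,  0.02426366, -0.01492207]), 'grip_force': 0.0, 'opening': 0.09185998215808715}
scene 470.4152090894941 317.9436951217997 198.57771454042378 [[-0.78237004 -0.62271058 -0.01134234]
 [-0.30687014  0.40126946 -0.8630258 ]
 [ 0.54196663 -0.67172491 -0.50503249]] [-0.18517514  0.84784976  0.7081003 ]
side 365.25449785777784 319.813169742298 202.08335992635637 [[ 0.99455748 -0.1019178  -0.02163755]
 [-0.07880473 -0.59999175 -0.79611539]
 [ 0.06815598  0.79348766 -0.60475789]] [ 0.41748331 -1.04960106  0.86435802]
```

View pics/scene0.png

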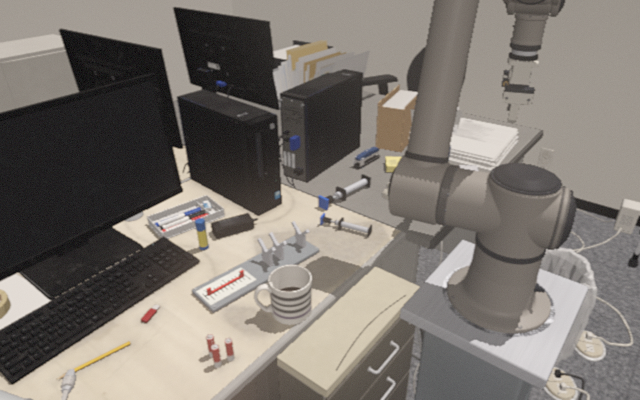

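View pics/side0.png

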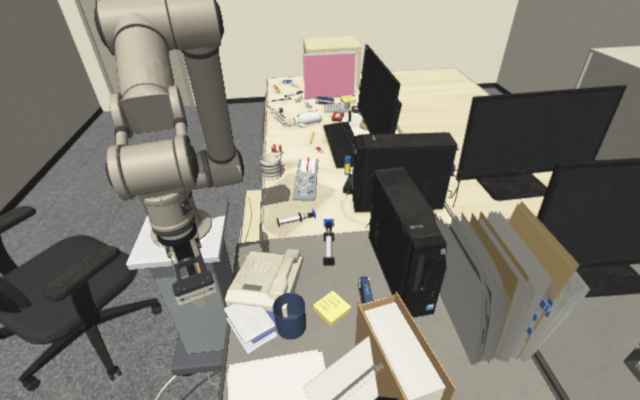

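The scene view shows the stand (about 260,268), the index (230,283), the mug (288,292), and two pointers at (345,192) and (345,227). In the side view the pointers are at (297,217) and (328,240). I'll measure both, with enlarged crops alongside.

```bash
cat > h.py <<'E'
import numpy as np,cv2
def world(d,u,v):
    z=d["range_z"][v,u]; c=np.stack([(u-d["cx"])/d["fx"]*z,(v-d["cy"])/d["fy"]*z,z],-1)
    return (c-d["t"])@d["R"]
def cloud(d):
    v,u=np.mgrid[0:400,0:640]; return world(d,u,v)
def ray(d,u,v,z):
    r=np.array([(u-d["cx"])/d["fx"],(v-d["cy"])/d["fy"],1])@d["R"]; c=-d["R"].T@d["t"]
    return c+r*(z-c[2])/r[2]
E
python3 - <<'E'
from h import *
for n,(x0,y0,w,h) in dict(scene=(180,150,220,165),side=(240,140,120,150)).items():
    d=dict(np.load(n+"0.npz")); P=cloud(d); im=d["img"]
    hsv=cv2.cvtColor(im,cv2.COLOR_RGB2HSV)
    s=800/w if n=="scene" else 4
    cv2.imwrite(f"pics/{n}c.png",cv2.resize(im[y0:y0+h,x0:x0+w,::-1],None,fx=s if n!="scene" else 3.6,fy=s if n!="scene" else 3.6,interpolation=cv2.INTER_CUBIC))
    for nm,lo,hi in (("blue",(108,130,60),(130,255,255)),("red",(0,150,100),(8,255,255))):
        m=cv2.inRange(hsv,lo,hi); k,l,st,c=cv2.connectedComponentsWithStats(m)
        for i in range(1,k):
            if st[i,4]>12 and x0<c[i][0]<x0+w and y0<c[i][1]<y0+h:
                q=P[l==i]; print(n,nm,c[i].round(),st[i,4],np.median(q,0).round(3),q.min(0).round(3),q.max(0).round(3))
E
```

```text
side blue [328. 221.] 39 [ 0.533 -0.067  0.029] [ 0.516 -0.082  0.007] [ 0.544 -0.061  0.037]
```

View pics/scenec.png

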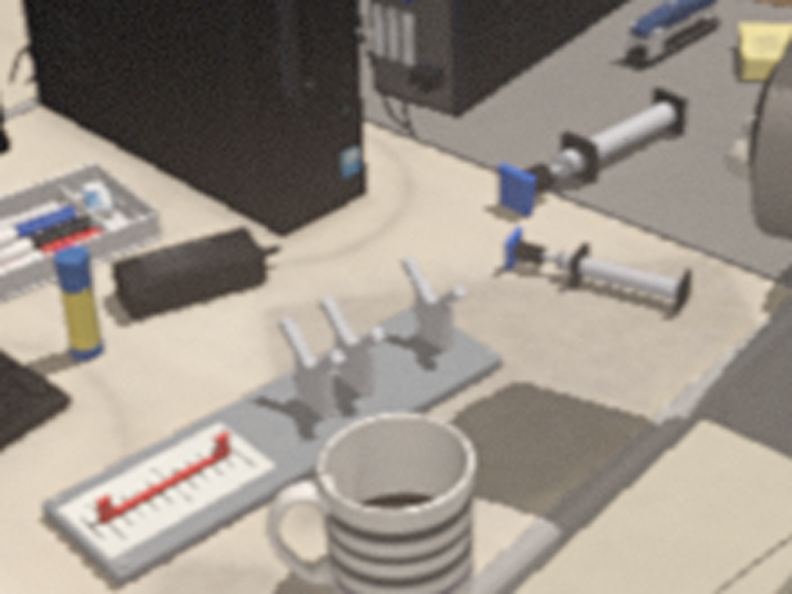

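View pics/sidec.png

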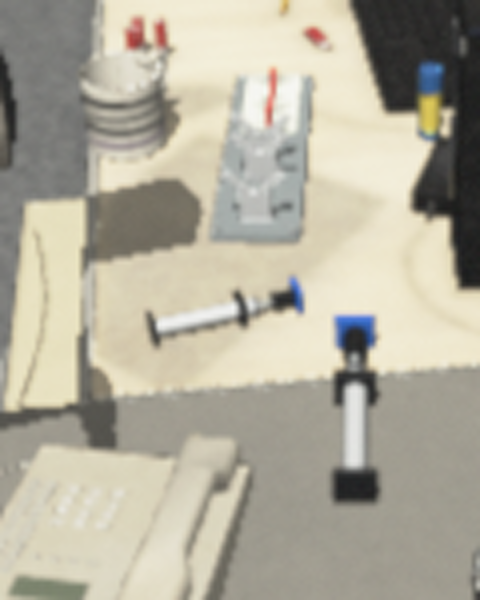

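The crops show the large-looking pointer (side crop 355,410: blue plate at 355,330) and a smaller one (side crop 225,310). The red bar appears to run along the stand's length, so I'll check sizes and directions.

```bash
python3 - <<'E'
from h import *
S=dict(np.load("scene0.npz"));D=dict(np.load("side0.npz"))
def tri(a,b):
    A=[];B=[]
    for d,(u,v) in((S,a),(D,b)):
        P=np.c_[d["R"],d["t"]]
        x=(u-d["cx"])/d["fx"];y=(v-d["cy"])/d["fy"]
        for r in(x*P[2]-P[0],y*P[2]-P[1]): A.append(r[:3]);B.append(-r[3])
    s=np.linalg.lstsq(np.array(A),np.array(B),rcond=None); return s[0].round(3),s[1]
s=lambda x,y:(180+x/3.6,150+y/3.6); e=lambda x,y:(240+x/4,140+y/4)
print("bigplate",tri(s(517,190),e(355,330)),"bigend",tri(s(670,112),e(355,485)),"bigcollar",tri(s(578,156),e(355,387)))
print("smallplate",tri(s(513,248),e(297,295)),"end",tri(s(682,290),e(153,327)),"collar",tri(s(578,266),e(241,308)))
for nm,p in dict(baseL=(45,505),baseB=(120,580),baseR=(500,360),redL=(105,515),redR=(222,450)).items(): print(nm,ray(S,*s(*p),.012).round(3), world(S,*[np.array(int(round(t))) for t in s(*p)]).round(3))
for nm,p in dict(TL=(240,77),TR=(315,77),BR=(302,241),BL=(211,240),redT=(273,70),redB=(268,122)).items(): print(nm,ray(D,*e(*p),.012).round(3))
for d,n in((S,"scene"),(D,"side")):
    h=cv2.cvtColor(d["img"],cv2.COLOR_RGB2HSV); P=cloud(d)
    m=((h[...,0]<10)|(h[...,0]>170))&(h[...,1]>120)&(h[...,2]>80)
    k,l,st,c=cv2.connectedComponentsWithStats(m.astype(np.uint8))
    for i in range(1,k):
        if st[i,4]>8: q=P[l==i];print(n,"red",c[i].round(),st[i],np.percentile(q,[5,50,95],axis=0).round(3).tolist())
E
```

```text
bigplate (array([ 0.531, -0.063,  0.017]), array([5.24516868e-06])) bigend (array([ 0.508, -0.249,  0.016]), array([5.5172811e-06])) bigcollar (array([ 0.523, -0.136,  0.017]), array([3.01315722e-07]))
smallplate (array([ 0.485, -0.   ,  0.012]), array([1.7344778e-06])) end (array([ 0.352, -0.03 ,  0.012]), array([1.01885192e-06])) collar (array([ 0.432, -0.011,  0.011]), array([2.08362254e-06]))
baseL [0.532 0.404 0.012] [0.534 0.404 0.012]
baseB [0.446 0.419 0.012] [0.451 0.415 0.007]
baseR [0.403 0.117 0.012] [ 0.416  0.102 -0.003]
redL [0.496 0.387 0.012] [0.49  0.392 0.018]
redR [0.484 0.301 0.012] [0.478 0.305 0.018]
TL [0.457 0.403 0.012]
TR [0.542 0.391 0.012]
BR [0.498 0.083 0.012]
BL [0.41  0.096 0.012]
redT [0.495 0.413 0.012]
redB [0.481 0.303 0.012]
scene red [198. 216.] [191 213  15   6  29] [[0.75, 0.185, 0.011], [0.755, 0.206, 0.019], [0.769, 0.22, 0.021]]
scene red [224. 284.] [208 271  35  24  83] [[0.477, 0.305, 0.014], [0.486, 0.354, 0.018], [0.491, 0.392, 0.029]]
scene red [148. 315.] [142 309  14  13  92] [[0.54, 0.492, 0.005], [0.547, 0.507, 0.008], [0.559, 0.522, 0.011]]
scene red [209. 343.] [208 340   3   8  14] [[0.362, 0.493, 0.03], [0.363, 0.495, 0.039], [0.366, 0.496, 0.047]]
scene red [229. 349.] [227 344   5  11  45] [[0.326, 0.475, 0.02], [0.328, 0.479, 0.032], [0.331, 0.481, 0.045]]
scene red [216. 355.] [213 350   6  11  49] [[0.334, 0.5, 0.02], [0.336, 0.504, 0.032], [0.338, 0.506, 0.044]]
side red [337. 117.] [332 113  11   8  41] [[0.661, 0.801, 0.009], [0.684, 0.817, 0.016], [0.716, 0.869, 0.02]]
side red [273. 149.] [272 148   3   4  11] [[0.331, 0.46, 0.021], [0.336, 0.466, 0.035], [0.34, 0.495, 0.045]]
```

```bash
python3 - <<'E'
from h import *
from cell import *
d=read_camera("wrist"); print(d["T_tool_cam"].round(3),d["fx"])
print({k:v for k,v in globals().items() if k=="grasp_offset"})
for n in("scene","side"):
    P=cloud(dict(np.load(n+"0.npz"))).reshape(-1,3)
    for y in np.arange(-.5,.45,.1):
        o=[]
        for x in np.arange(.3,.8,.05):
            q=P[(abs(P[:,0]-x)<.025)&(abs(P[:,1]-y)<.05)&(P[:,2]<.6)]
            o.append(round(float(np.percentile(q[:,2],98)),2) if len(q)>5 else None)
        print(n,round(y,2),o)
E
```

```text
[[-0.    -0.951 -0.309  0.084]
 [ 1.     0.    -0.001 -0.   ]
 [ 0.001 -0.309  0.951 -0.159]
 [ 0.     0.     0.     1.   ]] 341.33588729678195
{'grasp_offset': 0.0188}
scene -0.5 [0.04, 0.1, -0.72, None, None, 0.16, 0.16, 0.17, 0.28, 0.31]
scene -0.4 [-0.71, -0.71, None, None, 0.02, 0.02, 0.05, 0.27, 0.28, 0.31]
scene -0.3 [-0.71, None, None, 0.0, 0.0, 0.0, 0.04, 0.28, 0.28, 0.28]
scene -0.2 [0.0, 0.0, 0.05, 0.02, 0.03, 0.0, 0.0, 0.28, 0.28, 0.28]
scene -0.1 [0.0, 0.0, 0.0, 0.0, 0.04, 0.04, 0.0, 0.27, 0.28, 0.28]
scene -0.0 [0.0, 0.02, 0.02, 0.03, 0.03, 0.0, 0.0, 0.28, 0.28, 0.28]
scene 0.1 [0.0, 0.0, 0.01, 0.07, 0.07, 0.0, 0.03, 0.28, 0.28, 0.28]
scene 0.2 [0.0, 0.0, 0.01, 0.07, 0.07, 0.0, 0.03, 0.03, 0.03, 0.02]
scene 0.3 [0.09, 0.09, 0.0, 0.01, 0.03, 0.01, 0.02, 0.08, 0.03, 0.02]
scene 0.4 [0.05, 0.08, 0.0, 0.01, 0.02, 0.01, 0.02, 0.02, 0.03, 0.03]
side -0.5 [0.04, 0.09, 0.09, 0.0, 0.02, 0.17, 0.16, 0.17, 0.28, 0.31]
side -0.4 [0.06, 0.09, 0.09, 0.02, 0.02, 0.02, 0.04, 0.28, 0.28, 0.31]
side -0.3 [0.05, 0.09, 0.08, 0.0, 0.03, 0.0, 0.04, 0.28, 0.28, 0.28]
side -0.2 [0.04, 0.05, 0.06, 0.0, 0.03, 0.0, 0.0, 0.28, 0.28, 0.28]
side -0.1 [0.0, 0.0, 0.0, 0.0, 0.03, 0.04, 0.0, 0.27, 0.28, 0.28]
side -0.0 [0.0, 0.02, 0.02, 0.02, 0.02, 0.0, 0.0, 0.28, 0.28, 0.28]
side 0.1 [0.0, 0.0, 0.01, 0.06, 0.05, 0.0, 0.03, 0.28, 0.28, 0.28]
side 0.2 [0.0, 0.0, 0.01, 0.07, 0.07, 0.0, 0.0, 0.03, None, None]
side 0.3 [0.09, 0.09, 0.0, 0.01, 0.02, 0.0, 0.02, 0.08, 0.02, None]
side 0.4 [None, 0.08, 0.0, 0.01, 0.03, 0.01, 0.02, 0.02, 0.03, None]
```

Request:
step_arm:
  plan:
    - [-1,0.05,-0.02,0,-0.13]
    - [-1,0.1,-0.04,0,-0.26]
    - [-1,0.15,-0.06,0,-0.39]
    - [-1,0.2,-0.08,0,-0.52]
    - [-1,0.25,-0.1,0,-0.65]
    - [-1,0.3,-0.12,0,-0.78]
    - [-1,0.35,-0.14,0,-0.91]
    - [-1,0.4,-0.158,0,-1.04]
    - [-1,0.416,-0.164,0,-1.09]
    - [-1,0.416,-0.164,0,-1.09]
    - [-1,0.416,-0.164,0,-1.09]

```text
time: 1.52
tool_pos: [0.5153, -0.1929, 0.2266]
tool_rot: [-3.141, 0.0, 1.447]
contact_force: [0.4, -0.8, -0.6]
opening: 0.0917
grip_force: 0.0
```

```bash
cat >> h.py <<'E'
from scipy.spatial.transform import Rotation as Ro
def wrist(name):
    from cell import observe,read_camera
    o=observe(); d=dict(read_camera("wrist")); T=np.eye(4); T[:3,:3]=Ro.from_euler("xyz",o["tool_rot"]).as_matrix(); T[:3,3]=o["tool_pos"]
    W=np.linalg.inv(T@d["T_tool_cam"]); d["R"]=W[:3,:3]; d["t"]=W[:3,3]
    np.savez(name+".npz",**d); cv2.imwrite(f"pics/{name}.png",d["img"][:,:,::-1]); print(o["time"],o["tool_pos"].round(4),o["tool_rot"].round(4),o["contact_force"].round(1),o["opening"],o["grip_force"]); return d
E
python3 -c "
from h import *
wrist('w1')"
```

```text
1.525 [ 0.5153 -0.1929  0.2266] [-3.1408e+00  4.0000e-04  1.4465e+00] [ 0.4 -0.8 -0.6] 0.09172647942761933 0.0
```

View pics/w1.png

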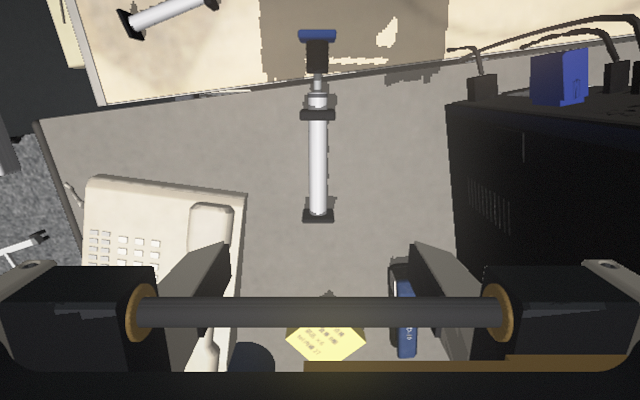

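Wrist view: the pointer is centred, with the collar at (318,114), the end piece at (318,215) and the blue plate at (317,36). The stapler (403,315) and notes (325,340) are clear of the fingers.

```bash
python3 - <<'E'
from h import *
d=dict(np.load("w1.npz")); g=cv2.cvtColor(d["img"],cv2.COLOR_RGB2GRAY)
p=[]
for v in range(128,202,6):
    u=np.where(g[v,295:346]>165)[0]+295; p.append(ray(d,(u.min()+u.max())/2,v,.018))
p=np.array(p)[:,:2]; c=p.mean(0); x=np.linalg.svd(p-c)[2][0]; x*=np.sign(x[1]); print(c,x,np.arctan2(x[1],x[0]))
h=cv2.cvtColor(d["img"],cv2.COLOR_RGB2HSV)
# dark squares: rows on centreline; plate/collar/end front top edges at z=.036
col=g[:,312:325].mean(1); print(col[20:50].round().astype(int).tolist()); print(col[95:125].round().astype(int).tolist()); print(col[200:230].round().astype(int).tolist())
for r in (30,42,96,108,119,209,222): print(r,[ (ray(d,318,r,z)[:2]-c)@x for z in(.036,.018,0)])
E
```

```text
[ 0.51378609 -0.18736631] [0.13654153 0.99063435] 1.4338269243744968
[138, 139, 139, 140, 140, 140, 140, 142, 136, 109, 80, 84, 85, 83, 83, 81, 79, 73, 66, 59, 55, 55, 55, 55, 55, 55, 56, 56, 55, 55]
[106, 102, 160, 231, 226, 225, 225, 225, 225, 226, 220, 191, 175, 135, 123, 64, 62, 68, 71, 71, 72, 73, 73, 71, 62, 147, 234, 227, 226, 226]
[224, 224, 224, 224, 224, 224, 224, 224, 223, 223, 224, 221, 204, 177, 154, 107, 58, 60, 62, 66, 71, 70, 82, 128, 164, 162, 161, 161, 161, 161]
30 [np.float64(0.13070075074819937), np.float64(0.1333445360317687), np.float64(0.13598832131533808)]
42 [np.float64(0.12053298274158646), np.float64(0.12265267481980538), np.float64(0.1247723668980243)]
96 [np.float64(0.07215946084012899), np.float64(0.07178576064868408), np.float64(0.07141206045723919)]
108 [np.float64(0.06078811448355845), np.float64(0.059828283161142706), np.float64(0.05886845183872698)]
119 [np.float64(0.05015226031507524), np.float64(0.04864420848849627), np.float64(0.04713615666191731)]
209 [np.float64(-0.04531748059580259), np.float64(-0.05174647893644586), np.float64(-0.05817547727708914)]
222 [np.float64(-0.06049027079775752), np.float64(-0.0677013440486348), np.float64(-0.07491241729951212)]
```

Request:
step_arm:
  plan:
    - [-1,0.0055,-0.002,0.05,0.013]
    - [-1,0.0055,-0.002,0.1,0.013]
    - [-1,0.0055,-0.002,0.14,0.013]
    - [-1,0.0055,-0.002,0.18,0.013]
    - [-1,0.0055,-0.002,0.2,0.013]
    - [-1,0.0055,-0.002,0.212,0.013]
    - [-1,0.0055,-0.002,0.2215,0.013]
    - [-1,0.0055,-0.002,0.2215,0.013]
    - [-1,0.0055,-0.002,0.2215,0.013]
    - [0,0.0055,-0.002,0.2215,0.013]
    - [0.6,0.0055,-0.002,0.2215,0.013]
    - [1,0.0055,-0.002,0.2215,0.013]
    - [1,0.0055,-0.002,0.2215,0.013]
    - [1,0.0055,-0.002,0.2215,0.013]
    - [1,0.0055,-0.002,0.2215,0.013]
    - [1,0.0055,-0.002,0.2215,0.013]
  grip_force: 25

```text
time: 3.58
tool_pos: [0.515, -0.1863, 0.0052]
tool_rot: [3.142, 0.0, 1.436]
contact_force: [-0.0, 0.7, -0.3]
opening: 0.0263
grip_force: 0.0
```

Request:
step_arm:
  plan:
    - [1,0,0,0,0]
    - [1,0,0,0,0]
    - [1,0,0,0,0]
    - [1,0,0,0,0]
    - [1,0,0,-0.01,0]
    - [1,0,0,-0.03,0]
    - [1,0,0,-0.06,0]
    - [1,0,0,-0.1,0]
    - [1,0,0,-0.14,0]
    - [1,0,0,-0.17,0]
    - [1,0,0,-0.17,0]
    - [1,0,0,-0.17,0]

```text
time: 5.08
tool_pos: [0.5143, -0.1859, 0.1742]
tool_rot: [-3.14, -0.001, 1.436]
contact_force: [-0.8, -0.2, -2.3]
opening: 0.0196
grip_force: 25.0
```

Request:
step_arm:
  plan:
    - [1,0.03,-0.009,0,0]
    - [1,0.07,-0.02,0,0]
    - [1,0.11,-0.033,0,0]
    - [1,0.15,-0.045,0,0]
    - [1,0.19,-0.057,0,0]
    - [1,0.23,-0.069,0,0.012]
    - [1,0.27,-0.081,0,0.012]
    - [1,0.3,-0.09,0,0.012]
    - [1,0.322,-0.096,0,0.012]
    - [1,0.322,-0.096,0,0.012]
    - [1,0.322,-0.096,0,0.012]
    - [1,0.322,-0.096,0,0.012]

```text
time: 6.58
tool_pos: [0.4632, 0.1449, 0.1748]
tool_rot: [-3.141, 0.001, 1.423]
contact_force: [0.4, -0.4, -1.1]
opening: 0.0189
grip_force: 25.0
```

```bash
python3 -c "
from h import *
wrist('w2')"
```

```text
6.575 [0.4632 0.1449 0.1748] [-3.1409e+00  5.0000e-04  1.4226e+00] [ 0.4 -0.4 -1.1] 0.018945909360383775 24.963576793670654
```

View pics/w2.png

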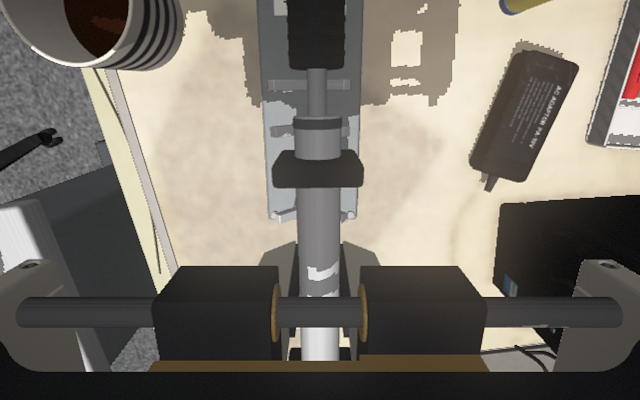

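Wrist view: the held pointer is central. Stand base edges run at columns ~263 and ~358, with plates at rows ~84, 127 and 215. I'll fit the stand pose from these.

```bash
python3 - <<'E'
from h import *
d=dict(np.load("w2.npz")); P=cloud(d); Z=P[...,2]; ok=d["range_z"]>0
m=ok&(Z<.085)
Q=P[m&(abs(P[...,0]-.47)<.075)&(P[...,1]>.0)&(P[...,1]<.42)]
yaw=1.424
b=Q[(Q[:,2]>.007)&(Q[:,2]<.017)]
for it in range(3):
    R=np.array([[np.cos(yaw),np.sin(yaw)],[-np.sin(yaw),np.cos(yaw)]]); s=b[:,:2]@R.T
    L=[];U=[]
    for x in np.arange(s[:,0].min()+.005,s[:,0].max()-.005,.006):
        t=s[abs(s[:,0]-x)<.003,1]
        if len(t)>20: L.append((x,np.percentile(t,1)));U.append((x,np.percentile(t,99)))
    L=np.array(L);U=np.array(U); w=U[:,1]-L[:,1]; k=abs(w-.09)<.006
    print(len(k),k.sum(),np.median(w))
    a=np.polyfit(L[k,0],L[k,1],1);c=np.polyfit(U[k,0],U[k,1],1); print(a,c); yaw+=(a[0]+c[0])/2
R=np.array([[np.cos(yaw),np.sin(yaw)],[-np.sin(yaw),np.cos(yaw)]])
s=b[:,:2]@R.T; print("yaw",yaw,"edges",np.median(U[k,1]),np.median(L[k,1]),"back",np.percentile(s[:,0],.3))
p=Q[(Q[:,2]>.04)&(Q[:,2]<.08)]; q=p[:,:2]@R.T
h,e=np.histogram(q[:,0],np.arange(q[:,0].min(),q[:,0].max(),.002))
for n,x in zip(h,e):
    if n>8: 
        i=(q[:,0]>=x)&(q[:,0]<x+.002);print(round(x,3),n,p[i,2].max().round(3),q[i,1].min().round(3),q[i,1].max().round(3))
# held pointer
H=P[ok&(Z>.12)&(Z<.26)&(P[...,1]>.16)&(abs(P[...,0]-.47)<.06)]
t=H[:,:2]@R.T
for x in np.arange(t[:,0].min(),t[:,0].max(),.006):
    i=abs(t[:,0]-x)<.003
    if i.sum()>5: print("H",round(x,3),i.sum(),H[i,2].max().round(3),t[i,1].min().round(3),t[i,1].max().round(3))
E
```

```text
32 28 0.08853558216925167
[ 0.00352679 -0.47454352] [ 0.00458629 -0.38623816]
32 28 0.08853106667194213
[-0.00053538 -0.47453677] [ 0.00046002 -0.38621986]
32 28 0.08853112112726341
[-0.00049768 -0.47453676] [ 0.00049813 -0.38621998]
yaw 1.4280190848153573 edges -0.3861559950943865 -0.4746161557580144 back 0.17102913446013032
0.188 67 0.072 -0.46 -0.4
0.19 66 0.072 -0.46 -0.4
0.192 63 0.073 -0.461 -0.4
0.194 139 0.073 -0.46 -0.4
0.196 9 0.07 -0.457 -0.403
0.258 53 0.072 -0.46 -0.4
0.26 81 0.072 -0.46 -0.4
0.262 84 0.073 -0.46 -0.4
0.264 83 0.072 -0.46 -0.4
0.266 55 0.072 -0.46 -0.4
0.292 126 0.072 -0.461 -0.4
0.294 187 0.072 -0.461 -0.4
0.296 150 0.074 -0.46 -0.401
0.298 185 0.073 -0.46 -0.4
H 0.221 32 0.258 -0.431 -0.411
H 0.227 537 0.26 -0.45 -0.425
H 0.233 1617 0.26 -0.502 -0.38
H 0.239 6261 0.26 -0.501 -0.38
H 0.245 6703 0.26 -0.478 -0.397
H 0.251 579 0.199 -0.447 -0.427
H 0.257 668 0.207 -0.455 -0.419
H 0.263 1443 0.207 -0.455 -0.419
H 0.269 1439 0.206 -0.454 -0.42
H 0.275 704 0.199 -0.447 -0.427
H 0.281 799 0.199 -0.447 -0.427
H 0.287 299 0.193 -0.441 -0.433
H 0.293 308 0.193 -0.441 -0.433
H 0.299 420 0.199 -0.447 -0.427
H 0.305 981 0.2 -0.448 -0.426
H 0.311 1011 0.2 -0.448 -0.426
H 0.317 1062 0.201 -0.448 -0.426
H 0.323 750 0.2 -0.448 -0.426
```

Stand: yaw 1.428, axis offset +6.8 mm from the held pointer. The pointer is level and parallel, so the move is 14.5 mm forward and then down 129 mm.

Request:
step_arm:
  plan:
    - [1,0.0145,-0.007,0.0,0]
    - [1,0.0145,-0.007,0.0,0]
    - [1,0.0145,-0.007,0.02,0]
    - [1,0.0145,-0.007,0.05,0]
    - [1,0.0145,-0.007,0.075,0]
    - [1,0.0145,-0.007,0.09,0]
    - [1,0.0145,-0.007,0.1,0]
    - [1,0.0145,-0.007,0.108,0]
    - [1,0.0145,-0.007,0.108,0]
    - [1,0.0145,-0.007,0.108,0]

```text
time: 7.88
tool_pos: [0.4588, 0.1612, 0.0676]
tool_rot: [3.141, -0.0, 1.424]
contact_force: [0.2, -0.5, -1.4]
opening: 0.0193
grip_force: 25.0
```

```bash
python3 - <<'E'
from h import *
d=wrist('w3'); P=cloud(d); Z=P[...,2]; y=1.428
R=np.array([[np.cos(y),np.sin(y)],[-np.sin(y),np.cos(y)]])
s=P[...,:2]@R.T-[.2875,-.4303]
ok=(d["range_z"]>0)&(abs(s[...,1])<.06)&(s[...,0]>-.04)&(s[...,0]<.12)
# sleeve/plates by depth: pointer pts z>.075, plates <.0755
for x in np.arange(-.04,.12,.004):
    i=ok&(abs(s[...,0]-x)<.002)&(Z>.074)&(Z<.15); j=ok&(abs(s[...,0]-x)<.002)&(Z<.0735)&(Z>.06)
    print(round(x,3),i.sum(),(Z[i].max().round(4),s[i][:,1].min().round(3),s[i][:,1].max().round(3)) if i.sum() else "",j.sum(),(s[j][:,1].min().round(3),s[j][:,1].max().round(3)) if j.sum()>4 else "")
E
```

```text
7.875 [0.4588 0.1612 0.0676] [ 3.1406e+00 -2.0000e-04  1.4238e+00] [ 0.2 -0.5 -1.4] 0.019263661102941334 24.962432384490967
-0.04 204 (np.float64(0.15), np.float64(-0.06), np.float64(0.059)) 0 
-0.036 400 (np.float64(0.15), np.float64(-0.06), np.float64(0.059)) 0 
-0.032 2586 (np.float64(0.15), np.float64(-0.06), np.float64(0.06)) 0 
-0.028 4557 (np.float64(0.15), np.float64(-0.041), np.float64(0.04)) 387 (np.float64(-0.031), np.float64(0.031))
-0.024 778 (np.float64(0.15), np.float64(-0.039), np.float64(0.039)) 377 (np.float64(-0.031), np.float64(0.03))
-0.02 384 (np.float64(0.0916), np.float64(-0.01), np.float64(0.01)) 174 (np.float64(-0.03), np.float64(0.03))
-0.016 254 (np.float64(0.0991), np.float64(-0.017), np.float64(0.017)) 0 
-0.012 892 (np.float64(0.0999), np.float64(-0.018), np.float64(0.018)) 0 
-0.008 998 (np.float64(0.1), np.float64(-0.018), np.float64(0.018)) 8 (np.float64(-0.017), np.float64(0.017))
-0.004 1087 (np.float64(0.0993), np.float64(-0.017), np.float64(0.017)) 81 (np.float64(-0.017), np.float64(0.016))
-0.0 459 (np.float64(0.0922), np.float64(-0.01), np.floa
[... 558 characters left out ...]
04)) 0 
0.028 340 (np.float64(0.0913), np.float64(-0.01), np.float64(0.01)) 1 
0.032 631 (np.float64(0.0925), np.float64(-0.011), np.float64(0.011)) 0 
0.036 659 (np.float64(0.093), np.float64(-0.011), np.float64(0.011)) 0 
0.04 694 (np.float64(0.0926), np.float64(-0.011), np.float64(0.012)) 0 
0.044 673 (np.float64(0.0922), np.float64(-0.01), np.float64(0.011)) 0 
0.048 717 (np.float64(0.0928), np.float64(-0.011), np.float64(0.012)) 0 
0.052 399 (np.float64(0.0918), np.float64(-0.011), np.float64(0.012)) 0 
0.056 0  0 
0.06 0  0 
0.064 0  0 
0.068 0  0 
0.072 0  0 
0.076 0  0 
0.08 0  0 
0.084 0  0 
0.088 0  0 
0.092 0  0 
0.096 0  0 
0.1 0  0 
0.104 0  0 
0.108 0  0 
0.112 0  0 
0.116 0  0
```

Collar at x≈-9 mm and y≈0, axis at 81.5 mm. I'll lower it 21 mm, release and lift.

Request:
step_arm:
  plan:
    - [1,0,0,0.01,0]
    - [1,0,0,0.016,0]
    - [1,0,0,0.02,0]
    - [1,0,0,0.0215,0]
    - [1,0,0,0.0215,0]
    - [0.5,0,0,0.0215,0]
    - [0,0,0,0.0215,0]
    - [-0.5,0,0,0.0215,0]
    - [-1,0,0,0.0215,0]
    - [-1,0,0,0.0215,0]
    - [-1,0,0,0.0215,0]

```text
time: 9.3
tool_pos: [0.4584, 0.1611, 0.0457]
tool_rot: [-3.142, 0.0, 1.424]
contact_force: [0.1, -0.4, 0.0]
opening: 0.0681
grip_force: 0.0
```

Request:
step_arm:
  plan:
    - [-1,0,0,0,0]
    - [-1,0,0,-0.04,0]
    - [-1,0,0,-0.08,0]
    - [-1,0,0,-0.12,0]
    - [-1,0.03,0,-0.15,0]
    - [-1,0.07,0,-0.15,0]
    - [-1,0.1,0,-0.15,0]
    - [-1,0.12,0,-0.15,0]
    - [-1,0.12,0,-0.15,0]
    - [-1,0.12,0,-0.15,0]

```text
time: 10.55
tool_pos: [0.4758, 0.2791, 0.1954]
tool_rot: [-3.141, 0.001, 1.424]
contact_force: [0.0, 0.3, 0.1]
opening: 0.0918
grip_force: 0.0
```

```bash
python3 - <<'E'
from h import *
d=wrist('w4'); P=cloud(d); Z=P[...,2]; y=1.428
R=np.array([[np.cos(y),np.sin(y)],[-np.sin(y),np.cos(y)]])
s=P[...,:2]@R.T-[.2875,-.4303]
h=cv2.cvtColor(d["img"],cv2.COLOR_RGB2HSV)
ok=(d["range_z"]>0)&(abs(s[...,1])<.07)
r=ok&((h[...,0]<8)|(h[...,0]>172))&(h[...,1]>120)&(h[...,2]>60)&(s[...,0]>.08)&(s[...,0]<.2)
for lo,hi in((.008,.016),(.016,.022),(.022,.028),(.028,.034)):
    q=s[r&(Z>lo)&(Z<hi)]; print(lo,len(q),np.percentile(q,[1,50,99],axis=0).round(4).tolist() if len(q) else "")
b=ok&(h[...,0]>105)&(h[...,0]<130)&(h[...,1]>120)&(s[...,0]<.2)
print("blue",np.percentile(np.c_[s[b],Z[b]],[1,50,99],axis=0).round(4))
for x in np.arange(-.12,.13,.006):
    i=ok&(abs(s[...,0]-x)<.003)&(Z>.0)&(Z<.09)
    if i.sum()>5: k=i&(Z>.055)&(abs(s[...,1])<.02); print(round(x,3),Z[i].max().round(3),(s[k][:,1].min().round(3),s[k][:,1].max().round(3)) if k.any() else "")
E
```

```text
10.55 [0.4758 0.2791 0.1954] [-3.1410e+00  9.0000e-04  1.4236e+00] [0.  0.3 0.1] 0.09184185374985945 0.0
0.008 17 [[0.0931, -0.0031], [0.1039, -0.003], [0.1307, -0.003]]
0.016 385 [[0.092, -0.0022], [0.1278, -0.0002], [0.1638, 0.0019]]
0.022 1 [[0.1643, -0.0022], [0.1643, -0.0022], [0.1643, -0.0022]]
0.028 67 [[0.0869, -0.0024], [0.1687, -0.0004], [0.1736, 0.0022]]
blue [[ 0.0602 -0.0168  0.0765]
 [ 0.0638  0.      0.0782]
 [ 0.0669  0.0168  0.0801]]
-0.12 0.078 (np.float64(-0.018), np.float64(0.018))
-0.114 0.072 (np.float64(-0.009), np.float64(0.009))
-0.108 0.071 (np.float64(-0.009), np.float64(0.009))
-0.102 0.071 (np.float64(-0.019), np.float64(0.018))
-0.096 0.072 (np.float64(-0.02), np.float64(0.019))
-0.09 0.073 (np.float64(-0.02), np.float64(0.019))
-0.084 0.071 (np.float64(-0.003), np.float64(0.005))
-0.078 0.015 
-0.072 0.015 
-0.066 0.014 
-0.06 0.014 
-0.054 0.067 (np.float64(-0.009), np.float64(0.01))
-0.048 0.071 (np.float64(-0.009), np.float64(0.01))
-0.042 0.071 (np.float64(-0.009), np.float64(0.01))
-0.036 0.071 (np.float64(-0.009), np.float64(0.009))
-0.03 0.071 (n
[... 274 characters left out ...]
p.float64(0.01))
0.006 0.072 (np.float64(-0.02), np.float64(0.02))
0.012 0.072 (np.float64(-0.02), np.float64(0.02))
0.018 0.066 (np.float64(-0.003), np.float64(0.004))
0.024 0.065 (np.float64(-0.003), np.float64(0.004))
0.03 0.073 (np.float64(-0.011), np.float64(0.01))
0.036 0.072 (np.float64(-0.011), np.float64(0.011))
0.042 0.072 (np.float64(-0.011), np.float64(0.011))
0.048 0.073 (np.float64(-0.011), np.float64(0.011))
0.054 0.074 (np.float64(-0.011), np.float64(0.011))
0.06 0.08 (np.float64(-0.018), np.float64(0.018))
0.066 0.08 (np.float64(-0.018), np.float64(0.018))
0.072 0.015 
0.078 0.032 
0.084 0.032 
0.09 0.031 
0.096 0.02 
0.102 0.02 
0.108 0.02 
0.114 0.02 
0.12 0.02 
0.126 0.02
```

View pics/w4.png

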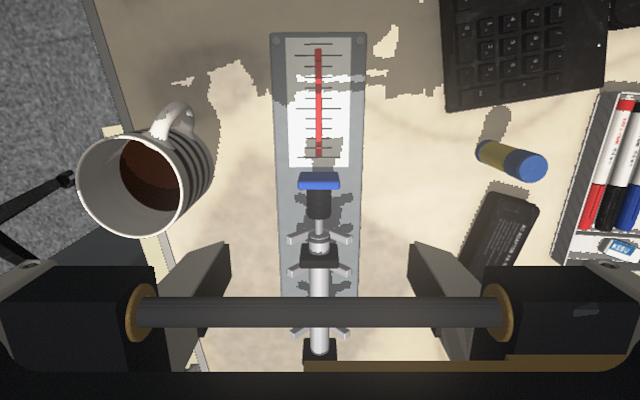

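Wrist view: the pointer lies in the cradles (collar at 320,255, blue plate at 318,181). The red bar (318, rows 48–157) runs along the scale on the stand's centreline, where the text has it across. I'll measure its ends precisely before deciding what "in line" must mean.

```bash
python3 - <<'E'
from h import *
d=dict(np.load('w4.npz')); P=cloud(d); Z=P[...,2]; y=1.428
R=np.array([[np.cos(y),np.sin(y)],[-np.sin(y),np.cos(y)]])
s=P[...,:2]@R.T-[.2875,-.4303]
print("scale/base far end",[round(float(np.percentile(s[...,0][(d['range_z']>0)&(abs(s[...,1])<.04)&(Z>.007)&(Z<.015)&(s[...,0]<.21)],99.8)),4)])
for x in np.arange(.072,.182,.002):
    i=(d["range_z"]>0)&(abs(s[...,0]-x)<.001)&(abs(s[...,1])<.06)&(Z>.0165)&(Z<.04)
    if i.sum(): print(round(x,3),i.sum(),Z[i].max().round(3),s[i][:,1].min().round(3),s[i][:,1].max().round(3),d["img"][i].mean(0).round().astype(int))
E
```

```text
scale/base far end [0.1898]
0.078 5 0.03 -0.002 0.002 [109 105 101]
0.08 14 0.032 -0.003 0.003 [140  90  87]
0.082 14 0.032 -0.003 0.003 [146  92  89]
0.084 15 0.032 -0.003 0.003 [147  92  89]
0.086 18 0.032 -0.003 0.003 [160  94  91]
0.088 27 0.031 -0.003 0.003 [153  94  91]
0.09 10 0.02 -0.002 0.003 [147  98  95]
0.092 14 0.02 -0.002 0.003 [194 101  98]
0.094 14 0.02 -0.002 0.003 [226 106 102]
0.096 12 0.02 -0.002 0.003 [235 119 116]
0.098 12 0.019 -0.002 0.003 [236 121 117]
0.1 12 0.02 -0.002 0.003 [236 121 117]
0.102 12 0.02 -0.002 0.003 [237 122 118]
0.104 12 0.019 -0.002 0.003 [230 111 108]
0.106 12 0.02 -0.002 0.003 [237 120 116]
0.108 12 0.02 -0.002 0.003 [237 121 117]
0.11 13 0.02 -0.002 0.003 [235 117 113]
0.112 17 0.02 -0.002 0.003 [233 117 113]
0.114 12 0.02 -0.002 0.003 [233 114 110]
0.116 11 0.02 -0.002 0.003 [237 122 118]
0.118 12 0.019 -0.002 0.003 [237 120 116]
0.12 12 0.02 -0.002 0.003 [237 120 116]
0.122 12 0.02 -0.002 0.003 [236 114 110]
0.124 13 0.02 -0.002 0.003 [234 109 105]
0.126 17 0.02 -0.002 0.003 [237 116 112]
0.128 12 0.02 -0.002 0.003 [237 115 111]
0.13 
[... 239 characters left out ...]
0.142 11 0.02 -0.002 0.003 [143  82  78]
0.144 18 0.02 -0.002 0.003 [144  84  80]
0.146 12 0.02 -0.002 0.002 [226  96  92]
0.148 12 0.02 -0.002 0.002 [235 108 103]
0.15 18 0.02 -0.002 0.002 [181  88  84]
0.152 12 0.019 -0.002 0.002 [146  84  80]
0.154 12 0.02 -0.002 0.002 [143  78  75]
0.156 15 0.02 -0.002 0.002 [141  77  73]
0.158 15 0.021 -0.002 0.002 [140  74  70]
0.16 12 0.02 -0.002 0.002 [138  72  68]
0.162 17 0.02 -0.002 0.002 [139  73  69]
0.164 19 0.031 -0.002 0.002 [120  68  65]
0.166 12 0.033 -0.002 0.002 [136  68  64]
0.168 18 0.032 -0.002 0.002 [137  67  64]
0.17 12 0.033 -0.002 0.003 [137  71  67]
0.172 21 0.032 -0.002 0.003 [138  74  70]
0.174 6 0.032 -0.002 0.002 [135  62  58]
```

The bar spans x = 78 to 175 mm, 96 mm long as specified, so it is turned 90° from the description. Its middle (the index origin) is at x≈126.5 mm, inside the stated 124–164 mm. Its origin is therefore the line to aim for, and both ends lie outside that range. I'll grasp the knob now.

Request:
step_arm:
  plan:
    - [-0.3,-0.01,-0.001,0.0,-0.004]
    - [-0.3,-0.01,-0.001,0.03,-0.004]
    - [-0.3,-0.01,-0.001,0.07,-0.004]
    - [-0.3,-0.01,-0.001,0.11,-0.004]
    - [-0.3,-0.01,-0.001,0.135,-0.004]
    - [-0.3,-0.01,-0.001,0.148,-0.004]
    - [-0.3,-0.01,-0.001,0.154,-0.004]
    - [-0.3,-0.01,-0.001,0.154,-0.004]
    - [0.3,-0.01,-0.001,0.154,-0.004]
    - [1,-0.01,-0.001,0.154,-0.004]
    - [1,-0.01,-0.001,0.154,-0.004]
    - [1,-0.01,-0.001,0.154,-0.004]
    - [1,-0.01,-0.001,0.154,-0.004]
    - [1,-0.01,-0.001,0.154,-0.004]
    - [1,-0.01,-0.001,0.154,-0.004]
    - [1,-0.01,-0.001,0.154,-0.004]
  grip_force: 30

```text
time: 12.6
tool_pos: [0.4739, 0.2701, 0.0418]
tool_rot: [3.141, -0.0, 1.428]
contact_force: [2.7, -0.2, 0.5]
opening: 0.0214
grip_force: 30.0
```

Request:
step_arm:
  plan:
    - [1,0.002,0.0005,0,0]
    - [1,0.006,0.0005,0,0]
    - [1,0.01,0.0005,0,0]
    - [1,0.015,0.0005,0,0]
    - [1,0.02,0.0005,0,0]
    - [1,0.026,0.0005,0,0]
    - [1,0.032,0.0005,0,0]
    - [1,0.038,0.0005,0,0]
    - [1,0.044,0.0005,0,0]
    - [1,0.05,0.0005,0,0]
    - [1,0.055,0.0005,0,0]
    - [1,0.058,0.0005,0,0]
    - [1,0.06,0.0005,0,0]
    - [1,0.06,0.0005,0,0]
    - [1,0.06,0.0005,0,0]

```text
time: 14.48
tool_pos: [0.4823, 0.3293, 0.0414]
tool_rot: [-3.141, 0.001, 1.428]
contact_force: [0.3, -4.8, 0.3]
opening: 0.0212
grip_force: 30.0
```

```bash
cat > chk.py <<'E'
from h import *
import sys
from cell import read_camera
n=sys.argv[1]
d=wrist(n); y=1.428
R=np.array([[np.cos(y),np.sin(y)],[-np.sin(y),np.cos(y)]])
def rep(d,nm):
    P=cloud(d);Z=P[...,2]; s=P[...,:2]@R.T-[.2875,-.4303]; h=cv2.cvtColor(d["img"],cv2.COLOR_RGB2HSV)
    ok=(d["range_z"]>0)&(abs(s[...,1])<.05)&(s[...,0]>-.13)&(s[...,0]<.21)
    b=ok&(h[...,0]>105)&(h[...,0]<130)&(h[...,1]>100)&(Z>.035)&(Z<.1)
    if b.sum()>5: print(nm,"blue",b.sum(),np.percentile(np.c_[s[b],Z[b]],[2,50,98],axis=0).round(4).tolist())
    t=b&(Z>.074)
    if t.sum()>5: print(nm,"plate top x",np.percentile(s[...,0][t],[2,50,98]).round(4), "y",np.percentile(s[...,1][t],[2,98]).round(4))
    r=ok&((h[...,0]<8)|(h[...,0]>172))&(h[...,1]>120)&(h[...,2]>60)&(s[...,0]>.07)&(abs(s[...,1])<.01)&(Z>.013)&(Z<.04)
    if r.sum()>3: print(nm,"red x",np.percentile(s[...,0][r],[1,99]).round(4))
    c=ok&(Z>.073)&(Z<.085)&(abs(s[...,1])<.02)&(s[...,0]>-.03)&(s[...,0]<.02)
    if c.sum()>3: print(nm,"collar x",np.percentile(s[...,0][c],[3,50,97]).round(4))
    e=ok&(Z>.073)&(Z<.085)&(abs(s[...,1])<.02)&(s[...,0]<-.1)
    if e.sum()>3: print(nm,"endpiece x",np.percentile(s[...,0][e],[3,97]).round(4))
rep(d,"wrist")
for k in("scene","side"):
    q=dict(read_camera(k)); cv2.imwrite(f"pics/{n}_{k}.png",q["img"][:,:,::-1]); np.savez(f"{n}_{k}.npz",**q); rep(q,k)
cv2.imwrite(f"pics/{n}_crop.png",cv2.resize(cv2.imread(f"pics/{n}_scene.png")[190:310,180:340],None,fx=4.5,fy=4.5,interpolation=cv2.INTER_CUBIC))
E
python3 chk.py w5
```

```text
14.475 [0.4823 0.3293 0.0414] [-3.141e+00  8.000e-04  1.428e+00] [ 0.3 -4.8  0.3] 0.0211631181154884 29.998372793197632
wrist blue 3174 [[0.1202, -0.0162, 0.0454], [0.1267, -0.0005, 0.075], [0.1275, 0.0161, 0.0787]]
wrist plate top x [0.1199 0.1246 0.1274] y [-0.0164  0.0169]
wrist red x [0.1179 0.174 ]
scene blue 107 [[0.1209, -0.0113, 0.0487], [0.1266, 0.0064, 0.0674], [0.1285, 0.0172, 0.0788]]
scene plate top x [0.1211 0.1255 0.1282] y [-0.0125  0.017 ]
scene red x [0.0803 0.1737]
scene collar x [-0.0036  0.0031  0.0065]
scene endpiece x [-0.1147 -0.1081]
side blue 12 [[0.1135, -0.0077, 0.0666], [0.1189, 0.0012, 0.073], [0.1232, 0.0088, 0.0766]]
side collar x [-0.0098 -0.0052 -0.0002]
side endpiece x [-0.1209 -0.1157]
```

View pics/w5.png

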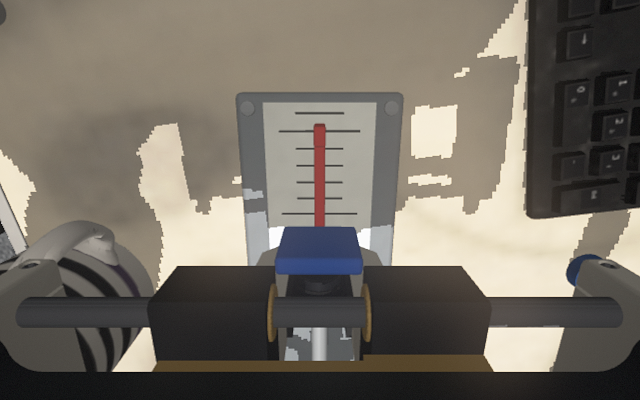

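The knob is held with ~5 N of spring force. The blue plate's middle is at x≈124 mm and the index origin at ≈126.5 mm, so I'll pull about 2.5 mm more.

Request:
step_arm:
  plan:
    - [1,0.001,0,0,0]
    - [1,0.002,0,0,0]
    - [1,0.0025,0,0,0]
    - [1,0.0025,0,0,0]
    - [1,0.0025,0,0,0]
    - [1,0.0025,0,0,0]

```text
time: 15.38
tool_pos: [0.4827, 0.3317, 0.0414]
tool_rot: [-3.141, 0.001, 1.428]
contact_force: [0.6, -5.5, 1.1]
opening: 0.0211
grip_force: 30.0
```

```bash
python3 chk.py w6
```

```text
15.375 [0.4827 0.3317 0.0414] [-3.1409e+00  9.0000e-04  1.4279e+00] [ 0.6 -5.5  1.1] 0.02114776873197751 29.998556077480316
wrist blue 3221 [[0.1227, -0.0161, 0.0455], [0.1291, -0.0004, 0.0749], [0.1299, 0.0163, 0.0787]]
wrist plate top x [0.1224 0.127  0.1299] y [-0.0164  0.0169]
wrist red x [0.1202 0.174 ]
scene blue 109 [[0.1238, -0.0117, 0.0497], [0.1287, 0.0064, 0.0672], [0.1307, 0.0174, 0.079]]
scene plate top x [0.1237 0.1273 0.1308] y [-0.0118  0.018 ]
scene red x [0.0816 0.1733]
scene collar x [-0.0043  0.002   0.0067]
scene endpiece x [-0.1152 -0.109 ]
side blue 11 [[0.116, -0.0076, 0.0651], [0.1206, 0.0012, 0.0733], [0.1226, 0.0062, 0.0772]]
side collar x [-0.0126 -0.0046  0.002 ]
side endpiece x [-0.1188 -0.1137]
```

View pics/w6_crop.png

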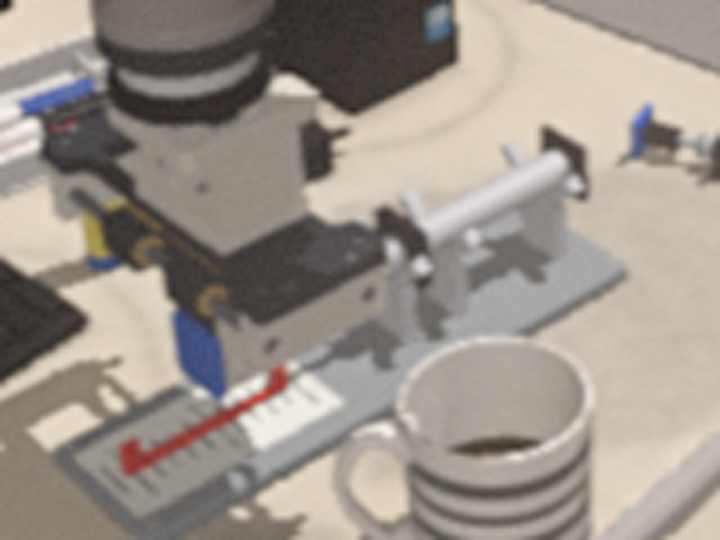

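The scene crop shows the pointer seated, with its collar (400,235) between the front plates. The blue plate (200,350) is out over the bar's middle: 126–127 mm measured against 126.5 mm. The mug and glue stick are untouched. Handing in.

```bash
python3 -c "
from cell import *
print(hand_in())"
```

```text
the job is handed in; nothing more can be done
None
```

The pointer is in the cradles and I handed in holding the knob with the blue plate at x ≈ 126.5 mm, in line with the red index's middle; the index bar actually lies along the scale, not across it as described, so I aimed for its midpoint, and hand-in returned no verdict.

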